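# Clear a feed-unit bench: sort the parts, shut and lock the drawer

### The arm

A 7-joint arm with a two-finger parallel gripper is mounted at the origin on the work surface. World frame = base frame: x ahead of the robot, y to its left, z up, the work surface at z = 0. Lengths are in m, angles in rad, forces in N, time in s.
With the tool pointing down it reaches from about 0.425 to 0.925 m from the base axis. Payload 6.8 kg.
Tool frame: the origin (TCP) lies between the finger pads; the fingertips stand r.tcp_to_tips ahead of it and the grasp point (between the pads) is the TCP (r.tcp_to_tips is the distance from the TCP to the fingertips, in m); z points along the fingers, y is the line along which they close (so a half turn about z gives the same grasp; the last joint's range is limited). The gripper opens to 85 mm and grips with 20 to 120 N. Pads are 22 mm wide; open, the fingers measure 114 mm over their backs; the gripper's body (76 mm by 85 mm) begins 54 mm behind the grasp point. The pads swing forward as they close: fully open they stand 13 mm farther back than shut.
Start: joints at [-1.424, 0.477, 0.022, 1.555, -0.011, 1.109, -0.083], TCP at [0.17, 0.653, 0.25] pointing down, gripper open.
Joint ranges: [-2.96, 2.96], [-0.34, 2.1], [-1.41, 1.46], [0.24, 2.44], [-1.37, 4.51], [0.17, 1.92], [-2.96, 2.96]. Speed limits (rad/s): [2.39, 2.39, 3.14, 3.14, 3.14, 3.14, 3.14].

### API

Orientations are given as a rotation vector (axis times angle).
In Python, from bench import r gives the robot as it stands.
- The arm moves only by the tool servo_tool, never from a script. Its argument "commands" is a list of rows, each a list of 2 entries, a list of its own where there are three numbers: the shift along the tool's x, y, z normalised to -1 to 1, where 1 is 250 mm, then the turn, a rotation vector about the tool's x, y, z normalised to -1 to 1, where 1 is 90 degrees. In form: [[[dx, dy, dz], [ax, ay, az]], ...]. A call has 1 to 20 rows; each row is the pose to reach, as a shift and turn from the pose commanded when the call began, along the tool's axes at that moment; what a row does not reach only later rows make up. A row lasts 1/10 s, in which the tool goes at most 50 mm and 8.59 degrees, less where a joint would pass 70% of its speed; a pose out of reach is approached as far as the arm can. A call with a number of a shift or a turn outside -1 to 1 is refused whole. A call with a gripper value outside its range is refused whole. "claw" is the closure, from 0 (fully open) to 1 (shut), set as the call begins (left out, the last holds). The fingers move at their own pace and stop on an object; "squeeze" is the grip in N (left out, the last holds). Time passes only in rows, so rows that repeat a pose let the fingers close. It gives the time, the measured TCP pose, the force, the opening and the grip force at its end, in the units of the state.
- r.get_obs(): the state, without advancing time (a new reading comes with each control period).
- r.grab_frame(name): name is "scene" or "top"; returns (picture, depth): 384x512x3 uint8, red, green, blue; 384x512 float32, m along the optical axis (not along the pixel's ray), 0 where there is no reading.
- r.camera_model(name): a dict with "fx", "fy", "cx", "cy" (pixels), "extrinsics" (4x4, takes a point from camera to world coordinates). Camera axes: x right, y down, z forward; pixel columns grow to the right and rows downward; lengths in m; the calibration is good to about 2 mm. A picture is of the moment at which its call begins. camera_model takes no time and is no camera call.
- r.hand_in(): hands the job in; it is judged then, once.
Trained networks look in the newest picture that a camera, given by its name, has taken for a name from the list of things; names that differ only in an ending like _2 or _b are one class to them, and where a whole thing is asked for, a point or a joint stands for the part that bears it (a point fixed in the world has none). Each returns a list of dicts, best first, with "confidence" (0 to 1); they miss things now and then, are a little off and sometimes report something else, mostly with a low value. They report only what shows in the picture. A call takes as long as a camera call.
- r.boxes_of(camera, target): "uv" ([column, row] in pixels, amid what is visible of it).
- r.mark_of(camera, target): "uv" ([column, row] in pixels: a listed point, or the origin of a listed thing).
The state is a dict: "clock": time; "joints": joint angles; "qvel": joint speeds; "tau": joint torques, N m; "tcp_pos": TCP position; "orientation": TCP orientation; "contact_force": force on the tool from outside, world axes, zero at the start; "moment": the same for the moment, N m; "grip_width": finger opening in m; "gripper_force": force on a finger pad.
Only numpy, scipy, OpenCV 4.12 (cv2) and the standard library are available. Lean on these libraries where they do the work, as an engineer would, in place of code of your own. Each camera call takes 0.05 s, during which the arm holds its last target. There are 200 camera calls.

### The job

Clear the leftover parts from the bench: lay the rubber feed rollers in the long shallow blue tray, the steel channel brackets in the squarish, deeper blue bin, and the white gear wheels in the open drawer. Once the gears are in, push the drawer fully shut, and after that turn the black knob on top of the drawer unit clockwise until it clicks over to its stop. Leave the two small steel setting blocks where they stand.

Things in the scene. Friction and masses are not known exactly. Their poses are not given: they have to be found in the camera images.
- roller1: feed roller: black rubber sleeve 24 mm in diameter and 76 mm long on a steel shaft 128 mm long, with a grey square bearing block (26 x 26 mm, 12 mm thick) near each end that keeps it from rolling; 60 to 130 g. Origin at its centre, 13 mm above what it lies on; x along the shaft; may be absent
- roller2: another feed roller, the same; may be absent
- bracket1: bare sheet-steel channel bracket, 110 mm long (x), 30 mm wide (y), 25 mm high (z), open underneath, a flat top with two dark holes; 80 to 170 g. Origin at its centre, 12.5 mm above what it lies on; may be absent
- bracket2: another channel bracket, the same; may be absent
- gear1: white plastic gear wheel: toothed disc 66 mm in diameter and 16 mm thick, with a round hub 26 mm in diameter standing 26 mm above the disc (42 mm in all); 40 to 85 g; lies hub up. Origin on the axis at mid-height, 21 mm above what it lies on and 21 mm below the hub's top; z along the hub; may be absent
- gear2: another gear wheel, the same; may be absent
- tray: long shallow open blue tray, fixed to the bench, for the rollers: outside 200 (x) x 130 (y) x 34 mm high, walls and floor 5 mm. Origin under its centre, at bench height
- bin: squarish deep open blue bin, fixed to the bench, for the brackets: outside 160 (x) x 170 (y) x 54 mm high, walls and floor 5 mm. Origin under its centre, at bench height
- cab: grey drawer unit fixed to the bench, 220 mm deep (x), 200 mm wide (y), 100 mm high, with one drawer that opens towards its own -x, the robot's side; its flat top carries the lock knob and, up to 70 mm behind the knob's axis, a thin sprung strut to an 18 mm high steel post, which makes the click. Origin under its centre, at bench height; the front face of the shut drawer lies at x = -110 mm
- cab_drawer0 (a joint): how far the drawer is out, m: 0 shut, 0.15 fully out; starts 0.115 to 0.148 out. Slides with about 1 N of friction plus 4 N per m/s, no spring, and stays where it is left
- drawer_floor (a point): centre of the drawer's inner floor (22 mm above the bench), moves with the drawer; axes as the unit's. Inner floor 175 mm (x) by 158 mm (y), walls 56 mm high above the floor and 6 mm thick; the inside of the front wall is at x = -87.5 mm of this point, the drawer's front face at -108.5 mm. The part of the drawer at x greater than (joint value - 93 mm) is under the unit's top
- cab_drawer0_handle (a point): middle of the drawer's dark bar handle: a horizontal bar 100 mm long along the unit's y, 35 mm in front of the drawer's front, about 62 mm above the bench; moves with the drawer. Pushing the bar towards +x of the unit shuts the drawer
- lock (a joint): angle of the lock knob, rad: 0 unlocked, grows as it turns clockwise seen from above, to a stop at 1.3. An over-centre spring resists with at most about 0.12 N m, fading out at 0.65: let go before that it springs back to 0, past it it snaps on to the stop and stays there
- lock_grip (a point): point on the lock knob's axis at the height to grip, about 137 mm above the bench. The knob is a black disc 60 mm across with an upright bar grip 57 mm long, 14 mm wide, whose top is 7 mm above this point and which reaches 23 mm below it; below the bar, a 60 mm disc and an 84 mm steel base 6 mm high. At 0 the bar lies along the unit's x; the point turns with the knob
- block1: small dark steel setting block, 22 x 22 mm and 30 mm high, standing loose among the parts, 0.1 kg; a bystander. Origin under its centre
- block2: another setting block, the same

How it is judged:
On the way, in this order (a step that is already met when the one before it is completed fails the run):
1. every gear wheel is in the drawer (x of gear1 in the frame of drawer_floor between -0.085 and 0.085 m and y of gear1 in the frame of drawer_floor between -0.077 and 0.077 m and z of gear1 in the frame of drawer_floor between 0 and 0.045 m and x of gear2 in the frame of drawer_floor between -0.085 and 0.085 m and y of gear2 in the frame of drawer_floor between -0.077 and 0.077 m and z of gear2 in the frame of drawer_floor between 0 and 0.045 m), for 0.2 s.
2. with the gears in it, the drawer is shut (all of step 1 and value of joint cab_drawer0 below 0.007 m), for 0.2 s.
3. the lock knob has clicked over to its stop (value of joint cab_drawer0 below 0.007 m and value of joint lock above 1.1 rad), for 0.2 s.
At the end, for the whole second after the job is handed in: all parts at rest, centres inside their place: rollers within 50 x 55 mm of the tray's middle, below 48 mm; brackets 70 x 75 of the bin's, below 62; gears 85 x 77 of the drawer floor's, below 45 above it; drawer within 7 mm of shut; knob past 1.1 rad (all of step 1 and all of step 3 and x of roller1 in the frame of tray between -0.05 and 0.05 m and y of roller1 in the frame of tray between -0.055 and 0.055 m and z of roller1 in the frame of tray between 0 and 0.048 m and x of roller2 in the frame of tray between -0.05 and 0.05 m and y of roller2 in the frame of tray between -0.055 and 0.055 m and z of roller2 in the frame of tray between 0 and 0.048 m and x of bracket1 in the frame of bin between -0.07 and 0.07 m and y of bracket1 in the frame of bin between -0.075 and 0.075 m and z of bracket1 in the frame of bin between 0 and 0.062 m and x of bracket2 in the frame of bin between -0.07 and 0.07 m and y of bracket2 in the frame of bin between -0.075 and 0.075 m and z of bracket2 in the frame of bin between 0 and 0.062 m and linear speed of each of roller1, bracket1, gear1, roller2, bracket2, gear2 below 0.03 m/s); the robot touches nothing.
It fails at once if a steel setting block is moved by more than 50 mm (distance of any of block1, block2 from where it was at the start of the episode above 0.05 m).
Of roller1, roller2, bracket1, bracket2 only 3 to 4 are there at a start; the rules pass over those that are not, and their reading is None.
Of gear1, gear2 only 1 to 2 are there at a start; the rules pass over those that are not, and their reading is None.
At some moment in a run one of roller1, bracket1, gear1, roller2, bracket2, gear2 may be knocked a few centimetres aside while the robot is not near it.
Once in a run the grip may slacken for a moment while it holds something.
It also fails if it takes over 208 s, if anything falls off the work surface, if the arm or the gripper's body presses on something with over 40 N, if the wrist force passes 120 N, or if a joint passes its speed limit or range.

## Working session

There is one attempt and no reset: what is moved stays moved. The work goes in short steps, Python scripts to look and compute and a tool call to move; the robot and the scene stay as the last step left them, time stands still between calls to the robot, and variables do not carry over. Pictures are saved under pics/ and viewed, at most 14 in all, crops included, and the job is handed in when it is done.

Besides the shell and the picture viewer there is one more tool, called after ">>>" as name(argument=value, ...), one argument or row to a line, values as JSON. servo_tool: Moves the arm, as the interface text tells. Scaled input: -1 to 1 covers 250 mm each way for a shift and 90 degrees each way for a turn. Its arguments: {"type":"object","properties":{"commands":{"type":"array"},"claw":{"type":"number"},"squeeze":{"type":"number"}},"required":["commands"]}

```bash
ls; mkdir -p pics; cat > h.py <<'E'
import numpy as np, cv2
from scipy.spatial.transform import Rotation as R
from bench import r
def pt(cam,uv,D,z=None):
    m=r.camera_model(cam);E=np.array(m["extrinsics"]);u,v=uv
    ray=np.array([(u-m["cx"])/m["fx"],(v-m["cy"])/m["fy"],1])
    if z is None:
        ui,vi=int(round(u)),int(round(v));p=D[max(vi-1,0):vi+2,max(ui-1,0):ui+2];p=p[p>0]
        d=np.median(p) if len(p) else 0
    else:
        d=(z-E[2,3])/(E[:3,:3]@ray)[2]
    return E[:3,:3]@(ray*d)+E[:3,3]
E
python3 - <<'E'
from h import *
o=r.get_obs();print({k:np.round(v,3) for k,v in o.items()},r.tcp_to_tips)
for c in("scene","top"):
    im,D=r.grab_frame(c);cv2.imwrite(f"pics/{c}0.png",cv2.resize(im[:,:,::-1],(800,600)));np.save(f"{c}.npy",D)
    m=r.camera_model(c);print(c,np.round(m["extrinsics"],3).tolist(),m["fx"])
    for t in["roller1","bracket1","gear1","tray","bin","cab","drawer_floor","cab_drawer0_handle","lock_grip","block1"]:
        for d in r.mark_of(c,t):
            print(c,t,round(d["confidence"],2),np.round(d["uv"]),np.round(pt(c,d["uv"],D),3))
E
```

```text
pics
{'clock': np.float64(0.0), 'joints': array([-1.424,  0.478,  0.022,  1.556, -0.012,  1.109, -0.083]), 'qvel': array([-0.002, -0.   , -0.002, -0.001, -0.   ,  0.001,  0.001]), 'tau': array([-1.0000e-03, -5.9644e+01,  1.6080e+00, -2.8121e+01,  1.2000e-02,
        9.0000e-03, -0.0000e+00]), 'tcp_pos': array([0.17 , 0.653, 0.249]), 'orientation': array([-3.990e-01, -3.116e+00,  3.000e-03]), 'contact_force': array([-0.333, -0.53 ,  0.303]), 'moment': array([0.016, 0.057, 0.066]), 'gripper_force': np.float64(0.0), 'grip_width': np.float64(0.085)} 0.019
scene [[0.804, 0.475, -0.358, 0.901], [0.594, -0.625, 0.507, -0.469], [0.017, -0.62, -0.785, 0.842], [0.0, 0.0, 0.0, 1.0]] 354.07624215687827
scene roller1 0.56 [287. 118.] [0.412 0.364 0.022]
scene bracket1 0.9 [151. 230.] [ 0.379 -0.235  0.024]
scene bracket1 0.71 [323. 121.] [0.523 0.423 0.026]
scene tray 0.73 [205. 292.] [ 0.603 -0.272  0.005]
scene bin 0.95 [316. 159.] [0.591 0.272 0.006]
scene cab 0.96 [304. 244.] [ 0.744 -0.067  0.1  ]
scene cab 0.16 [261. 215.] [ 0.584 -0.017  0.023]
scene drawer_floor 0.83 [260. 214.] [ 0.58  -
[... 453 characters left out ...]
0.527 0.43  0.022]
top bracket1 0.88 [317. 235.] [ 0.37  -0.236  0.023]
top bracket1 0.55 [251. 169.] [ 0.594 -0.022  0.02 ]
top bracket1 0.21 [325. 168.] [ 0.6   -0.276  0.003]
top tray 0.96 [325. 170.] [ 0.591 -0.275  0.003]
top bin 0.71 [162. 173.] [0.584 0.279 0.005]
top cab 0.58 [245. 135.] [ 0.687 -0.001  0.117]
top cab 0.42 [316. 238.] [ 0.359 -0.232  0.025]
top drawer_floor 0.71 [248. 168.] [ 0.597 -0.013  0.021]
top cab_drawer0_handle 0.67 [249. 212.] [ 0.443 -0.012  0.062]
top cab_drawer0_handle 0.57 [162. 174.] [0.582 0.282 0.004]
top lock_grip 0.59 [250. 139.] [ 0.675 -0.018  0.115]
top block1 0.38 [160. 211.] [0.455 0.282 0.01 ]
top block1 0.38 [331. 207.] [ 0.464 -0.287  0.028]
```

View pics/top0.png

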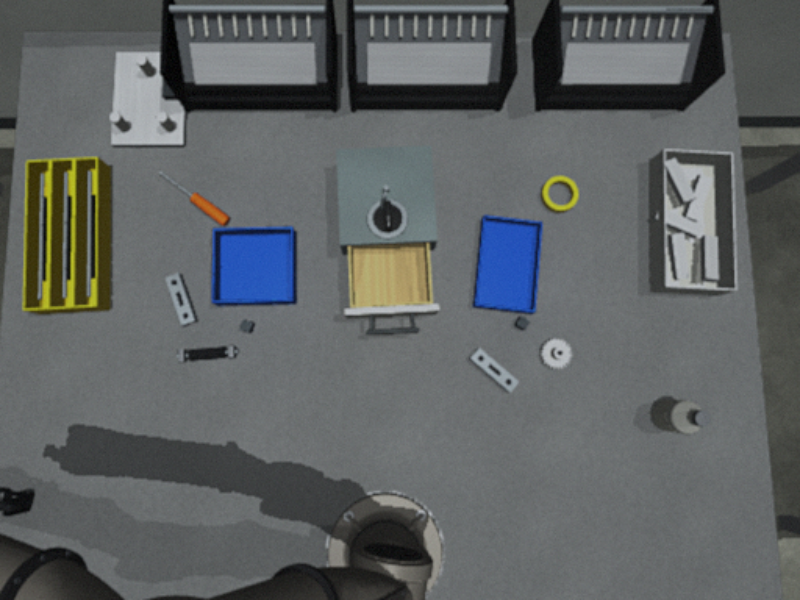

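View pics/scene0.png

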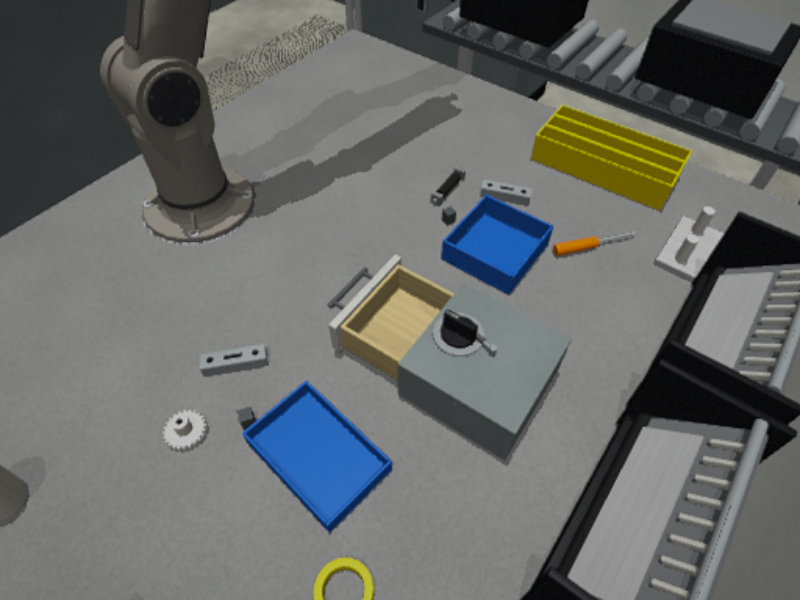

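Top (800×600) shows one roller (208,353), two brackets (180,299) and (494,369), and one gear (556,353). The blocks are at (247,326) and (521,323), the bin at (254,265), the tray at (508,264), and the drawer is open with its handle at (393,325). The scene view agrees.

```bash
cat >> h.py <<'E'
def cloud(cam,D):
    m=r.camera_model(cam);E=np.array(m["extrinsics"]);v,u=np.mgrid[:D.shape[0],:D.shape[1]]
    P=np.stack([(u-m["cx"])/m["fx"]*D,(v-m["cy"])/m["fy"]*D,D],-1)
    return (P@E[:3,:3].T+E[:3,3])[D>0]
def rect(P,c,rad,z0,z1):
    q=P[(np.hypot(P[:,0]-c[0],P[:,1]-c[1])<rad)&(P[:,2]>z0)&(P[:,2]<z1)]
    if len(q)<5:return None
    (x,y),(w,h),a=cv2.minAreaRect((q[:,:2]*1000).astype(np.float32))
    if w<h:w,h,a=h,w,a+90
    a=(a+90)%180-90
    return len(q),"mid",np.round([x,y],1),"mean",np.round(q.mean(0)*1000,1),"size",np.round([w,h],1),"ang",round(a,1),"z90",round(np.percentile(q[:,2],90)*1000,1)
E
cat > seg.py <<'E'
from h import *
import sys
items={"roller":((.41,.362),.09,.008,.05),"brA":((.527,.43),.075,.015,.05),"brB":((.372,-.236),.075,.015,.05),"hub":((.41,-.36),.06,.03,.06),"disc":((.41,-.36),.06,.008,.06),
"blkA":((.46,.285),.03,.015,.05),"blkB":((.47,-.295),.03,.02,.045),"bin":((.587,.277),.14,.04,.07),"tray":((.595,-.274),.14,.025,.05),"cabtop":((.73,-.02),.2,.09,.103),"knobbar":((.675,-.015),.05,.135,.16),"handle":((.44,-.013),.06,.045,.08),"front":((.49,-.013),.12,.07,.095)}
Ds={c:r.grab_frame(c)[1] for c in("scene","top")}
for n,a in items.items():
    for c in Ds: print(n,c,*(rect(cloud(c,Ds[c]),*a) or ["-"]))
E
python3 seg.py
```

```text
roller scene 248 mid [434.2 356.5] mean [422.4 367.8  20.9] size [143.9 102.3] ang 85.5 z90 26.9
roller top 321 mid [415.5 362.8] mean [417.7 371.3  22.1] size [143.3 129.1] ang 80.5 z90 27.6
brA scene 253 mid [532.3 404.8] mean [523.9 427.   23.4] size [109.2  89.7] ang 22.3 z90 26.3
brA top 320 mid [533.7 405.9] mean [523.  431.8  24.2] size [110.5  89.6] ang 21.8 z90 27.9
brB scene 472 mid [ 368.5 -234.8] mean [ 369.6 -235.9   24. ] size [108.8  33.7] ang 48.5 z90 26.5
brB top 315 mid [ 367.3 -232.8] mean [ 367.4 -232.6   24. ] size [110.3  30.7] ang 48.8 z90 27.7
hub scene 108 mid [ 402.4 -370.1] mean [ 404.3 -370.4   40.2] size [25.1 24.5] ang 33.5 z90 43.0
hub top 51 mid [ 401.6 -367.9] mean [ 401.4 -367.1   40.9] size [26.6 19.8] ang 88.4 z90 44.3
disc scene 542 mid [ 403.5 -369.8] mean [ 407.2 -371.4   20.6] size [65.7 65.4] ang 86.1 z90 41.1
disc top 293 mid [ 401.5 -367.4] mean [ 401.6 -366.1   19.8] size [64.1 63. ] ang -47.3 z90 40.4
blkA scene 56 mid [463.6 287.8] mean [465.5 285.8  26.3] size [23.3 22. ] ang -21.3 z90 30.8
blkA top 50 mid [463.8 290. ] mean [463.8 289.5
[... 689 characters left out ...]
 [206. 203.] ang 2.2 z90 101.3
cabtop top 3051 mid [729.1  -6.2] mean [733.7  -5.5  98.5] size [208.5 200.5] ang 2.1 z90 101.8
knobbar scene 140 mid [676.6 -10. ] mean [677.5 -12.1 142. ] size [55.4 15.7] ang 3.5 z90 144.9
knobbar top 79 mid [674.5  -8.3] mean [674.8  -8.3 142.5] size [55.4 13.2] ang 3.3 z90 146.4
handle scene 169 mid [471.3 -19.2] mean [454.2 -19.3  65.7] size [103.1  57. ] ang -88.8 z90 68.3
handle top 185 mid [464.  -17.3] mean [457.2 -14.5  64.8] size [106.7  43.6] ang -89.2 z90 69.7
front scene 746 mid [528.6 -18.5] mean [506.  -22.2  81.1] size [196.4  99.5] ang 88.5 z90 87.9
front top 491 mid [511.6 -15.6] mean [500.4 -15.3  82.7] size [191.6 133.3] ang -89.2 z90 89.6
```

```bash
sed -i 's/^def rect(P,c,rad,z0,z1):/def rect(P,c,rad,z0,z1,x0=0,x1=9):\n    P=P[(P[:,0]>x0)\&(P[:,0]<x1)]/' h.py
python3 - <<'E'
s=open('seg.py').read()
s=s.replace('.09,.008,.05)','.09,.008,.05,0,.45)').replace('"brA":((.527,.43),.075,.015,.05)','"brA":((.527,.43),.065,.015,.05,.455)').replace('.14,.025,.05)','.14,.025,.05,.495)').replace('.2,.09,.103)','.2,.09,.103,.58)').replace('.06,.045,.08)','.06,.045,.08,0,.452)').replace('.12,.07,.095)','.12,.07,.095,0,.5)').replace('"blkB":((.47,-.295),.03,.02,.045)','"blkB":((.465,-.292),.025,.015,.045,0,.481)')
open('seg.py','w').write(s)
E
python3 seg.py | grep -v -e hub -e disc -e brB
cat >> h.py <<'E'
def Rt(psi): 
    c,s=np.cos(np.radians(psi)),np.sin(np.radians(psi));return R.from_matrix(np.array([[c,s,0],[s,-c,0],[0,0,-1]]))
def plan(calls,p=None,q=None):
    """calls: list of lists of (x,y,z mm, psi deg)"""
    if p is None:
        o=r.get_obs();p=np.array(o["tcp_pos"]);q=R.from_rotvec(o["orientation"])
    else: p=np.array(p)/1e3;q=Rt(q)
    for i,c in enumerate(calls):
        out=[]
        for x,y,z,a in c:
            d=np.round(q.inv().apply(np.array([x,y,z])/1e3-p)/.25,3);t=np.round((q.inv()*Rt(a)).as_rotvec()/(np.pi/2),3)
            n=int(np.ceil(max(np.linalg.norm(d)*5,np.linalg.norm(t)*90/8.59)));out.append((d.tolist(),t.tolist(),n))
        p=p+q.apply(d*.25);q=q*R.from_rotvec(t*np.pi/2)
        print(i,*out,"BAD" if max(abs(np.array(o[:2])).max() for o in out)>1 else "")
E
```

```text
roller scene 197 mid [407.4 368.5] mean [409.6 365.8  20.3] size [124.9  27.9] ang -84.8 z90 25.5
roller top 259 mid [397.3 366.9] mean [406.5 373.1  21.3] size [138.   44.8] ang -86.0 z90 26.5
brA scene 244 mid [522.  430.9] mean [523.9 428.4  23.5] size [108.9  40.5] ang 22.6 z90 26.5
brA top 319 mid [522.9 432.6] mean [523.  432.2  24.3] size [110.9  31.5] ang 21.0 z90 28.0
blkA scene 58 mid [464.1 287.1] mean [465.6 285.5  26. ] size [23.9 23.5] ang -9.5 z90 31.2
blkA top 51 mid [464.1 290.6] mean [463.8 289.3  27.7] size [22.3 21.8] ang 69.9 z90 31.6
blkB scene 99 mid [ 467.9 -298.2] mean [ 469.8 -299.1   27.7] size [23.4 22. ] ang -32.6 z90 31.6
blkB top 51 mid [ 466.8 -295.9] mean [ 466.3 -295.5   28. ] size [23.3 21. ] ang -31.6 z90 32.8
bin scene 601 mid [591.1 272.8] mean [591.5 269.3  49.2] size [174.5 161.8] ang -89.2 z90 54.3
bin top 413 mid [592.2 275.1] mean [591.1 279.5  50.9] size [171.7 162.3] ang -88.7 z90 56.4
tray scene 705 mid [ 595.2 -271.7] mean [ 603.  -272.9   31.9] size [200.7 130.4] ang -7.0 z90 34.8
tray top 320 mid [ 595.4 -270.1] mean [ 601.3 -269.7   32. ] size [202.2 130.8] ang -7.3 z90 36.4
cabtop scene 5069 mid [727.8  -7.3] mean [741.3 -16.9  99.5] size [205.8 203.5] ang 2.5 z90 101.3
cabtop top 3074 mid [728.9  -6.1] mean [733.   -5.3  98.5] size [207.1 200.1] ang 2.3 z90 101.7
knobbar scene 144 mid [676.6 -10.4] mean [677.8 -12.  141.9] size [54.9 15.3] ang 3.4 z90 144.8
knobbar top 79 mid [674.7  -8.3] mean [674.7  -8.3 142.7] size [54.9 13.3] ang 3.4 z90 146.7
handle scene 95 mid [447.7 -19.5] mean [448.1 -14.1  65.7] size [104.2  10.1] ang -88.1 z90 67.9
handle top 107 mid [447.  -17.6] mean [447.3 -14.4  65. ] size [106.7   9.9] ang -89.7 z90 68.7
front scene 418 mid [475.3 -17.6] mean [492.7 -17.2  84.8] size [194.3  49.2] ang -90.0 z90 88.6
front top 333 mid [472.  -15.9] mean [489.6 -10.5  84.7] size [191.8  55.4] ang -89.8 z90 89.9
```

```bash
python3 - <<'E'
from h import *
X=(522,431);B=(591,310)
plan([[(346,542,220,183)],[(*X,150,201.5),(*X,60,201.5),(*X,22,201.5)],[(*X,120,201.5),(*B,120,181),(*B,60,181),(*B,28,181)],[(*B,130,181),(407,367,130,94),(407,367,60,94),(407,367,21,94)]])
E
```

```text
0 ([-0.793, -0.253, 0.121], [0.0, 0.0, -0.196], 5) 
1 ([-0.679, -0.481, 0.28], [0.0, 0.0, -0.205], 5) ([-0.679, -0.481, 0.64], [0.0, 0.0, -0.205], 6) ([-0.679, -0.481, 0.792], [0.0, 0.0, -0.205], 6) 
2 ([-0.0, 0.0, -0.392], [0.0, 0.0, -0.0], 2) ([-0.08, -0.551, -0.392], [0.0, 0.0, 0.228], 4) ([-0.08, -0.551, -0.152], [0.0, 0.0, 0.228], 3) ([-0.08, -0.551, -0.024], [0.0, 0.0, 0.228], 3) 
3 ([0.0, -0.0, -0.408], [0.0, 0.0, -0.0], 3) ([0.732, 0.24, -0.408], [0.0, -0.0, 0.966], 11) ([0.732, 0.24, -0.128], [0.0, -0.0, 0.966], 11) ([0.732, 0.24, 0.028], [0.0, -0.0, 0.966], 11)
```

>>> servo_tool(
  commands=[
    [[-0.793,-0.253,0.121],[0,0,-0.196]],
    [[-0.793,-0.253,0.121],[0,0,-0.196]],
    [[-0.793,-0.253,0.121],[0,0,-0.196]],
    [[-0.793,-0.253,0.121],[0,0,-0.196]],
    [[-0.793,-0.253,0.121],[0,0,-0.196]],
    [[-0.793,-0.253,0.121],[0,0,-0.196]],
    [[-0.793,-0.253,0.121],[0,0,-0.196]],
  ],
  claw=0.3,
  squeeze=50,
)

```text
clock: 2.0
tcp_pos: [0.3446, 0.5432, 0.2203]
orientation: [0.085, -3.14, -0.002]
contact_force: [-0.8, -0.3, -0.0]
grip_width: 0.0597
gripper_force: 0.0
```

>>> servo_tool(
  commands=[
    [[-0.679,-0.481,0.28],[0,0,-0.205]],
    [[-0.679,-0.481,0.28],[0,0,-0.205]],
    [[-0.679,-0.481,0.28],[0,0,-0.205]],
    [[-0.679,-0.481,0.28],[0,0,-0.205]],
    [[-0.679,-0.481,0.28],[0,0,-0.205]],
    [[-0.679,-0.481,0.28],[0,0,-0.205]],
    [[-0.679,-0.481,0.4],[0,0,-0.205]],
    [[-0.679,-0.481,0.5],[0,0,-0.205]],
    [[-0.679,-0.481,0.6],[0,0,-0.205]],
    [[-0.679,-0.481,0.6],[0,0,-0.205]],
  ],
)

```text
clock: 3.0
tcp_pos: [0.517, 0.433, 0.0671]
orientation: [0.592, -3.079, 0.002]
contact_force: [0.2, -0.6, -1.1]
grip_width: 0.0598
gripper_force: 0.0
```

>>> servo_tool(
  commands=[
    [[0,0,0],[0,0,0]],
    [[0,0,0],[0,0,0]],
    [[0,0,0.06],[0,0,0]],
    [[0,0,0.12],[0,0,0]],
    [[0,0,0.16],[0,0,0]],
    [[0,0,0.192],[0,0,0]],
    [[0,0,0.192],[0,0,0]],
    [[0,0,0.192],[0,0,0]],
  ],
)

```text
clock: 3.8
tcp_pos: [0.522, 0.4309, 0.0218]
orientation: [0.585, -3.086, 0.0]
contact_force: [0.0, -0.2, 0.9]
grip_width: 0.0598
gripper_force: 0.0
```

>>> servo_tool(
  commands=[
    [[0,0,0],[0,0,0]],
    [[0,0,0],[0,0,0]],
    [[0,0,0],[0,0,0]],
    [[0,0,0],[0,0,0]],
    [[0,0,0],[0,0,0]],
    [[0,0,0],[0,0,0]],
    [[0,0,0],[0,0,0]],
  ],
  claw=1,
)

```text
clock: 4.5
tcp_pos: [0.5224, 0.4314, 0.0229]
orientation: [-0.585, 3.085, 0.001]
contact_force: [-1.0, -1.1, 5.5]
grip_width: 0.029
gripper_force: 50.7
```

>>> servo_tool(
  commands=[
    [[0,0,-0.13],[0,0,0]],
    [[0,0,-0.26],[0,0,0]],
    [[0,0,-0.392],[0,0,0]],
    [[0,0,-0.392],[0,0,0]],
    [[-0.02,-0.138,-0.392],[0,0,0.057]],
    [[-0.04,-0.275,-0.392],[0,0,0.114]],
    [[-0.06,-0.413,-0.392],[0,0,0.171]],
    [[-0.08,-0.551,-0.392],[0,0,0.228]],
    [[-0.08,-0.551,-0.392],[0,0,0.228]],
    [[-0.08,-0.551,-0.392],[0,0,0.228]],
  ],
)

```text
clock: 5.5
tcp_pos: [0.5908, 0.3085, 0.1187]
orientation: [0.024, -3.14, 0.002]
contact_force: [-0.3, 1.8, -1.4]
grip_width: 0.0289
gripper_force: 49.9
```

>>> servo_tool(
  commands=[
    [[0,0,0],[0,0,0]],
    [[0,0,0.12],[0,0,0]],
    [[0,0,0.2],[0,0,0]],
    [[0,0,0.26],[0,0,0]],
    [[0,0,0.32],[0,0,0]],
    [[0,0,0.365],[0,0,0]],
    [[0,0,0.365],[0,0,0]],
    [[0,0,0.365],[0,0,0]],
  ],
)

```text
clock: 6.3
tcp_pos: [0.5912, 0.3104, 0.0288]
orientation: [-0.027, 3.141, 0.001]
contact_force: [-1.0, -0.2, -1.3]
grip_width: 0.0289
gripper_force: 50.7
```

>>> servo_tool(
  commands=[
    [[0,0,0],[0,0,0]],
    [[0,0,0],[0,0,0]],
    [[0,0,0],[0,0,0]],
    [[0,0,0],[0,0,0]],
  ],
  claw=0.5,
)

```text
clock: 6.7
tcp_pos: [0.5912, 0.3102, 0.0291]
orientation: [-0.027, 3.141, 0.0]
contact_force: [-0.2, 0.0, 0.5]
grip_width: 0.0428
gripper_force: 0.0
```

>>> servo_tool(
  commands=[
    [[0,0,-0.1],[0,0,0]],
    [[0,0,-0.25],[0,0,0]],
    [[0,0,-0.405],[0,0,0]],
    [[0,0,-0.405],[0,0,0]],
    [[0.732,0.24,-0.405],[0,0,0.966]],
    [[0.732,0.24,-0.405],[0,0,0.966]],
    [[0.732,0.24,-0.405],[0,0,0.966]],
    [[0.732,0.24,-0.405],[0,0,0.966]],
    [[0.732,0.24,-0.405],[0,0,0.966]],
    [[0.732,0.24,-0.405],[0,0,0.966]],
    [[0.732,0.24,-0.405],[0,0,0.966]],
    [[0.732,0.24,-0.405],[0,0,0.966]],
    [[0.732,0.24,-0.405],[0,0,0.966]],
    [[0.732,0.24,-0.405],[0,0,0.966]],
    [[0.732,0.24,-0.405],[0,0,0.966]],
    [[0.732,0.24,-0.405],[0,0,0.966]],
    [[0.732,0.24,-0.405],[0,0,0.966]],
  ],
  claw=0.5,
)

```text
clock: 8.4
tcp_pos: [0.407, 0.367, 0.13]
orientation: [-2.139, -2.301, 0.0]
contact_force: [-0.4, 0.8, 1.1]
grip_width: 0.0427
gripper_force: 0.0
```

Check the placed bracket and re-measure the roller.

```bash
python3 - <<'E'
from h import *
im,D=r.grab_frame("scene");cv2.imwrite("pics/s1.png",cv2.resize(im[60:220,220:430,::-1],None,fx=3,fy=3))
P=cloud("scene",D)
print(rect(P,(.407,.367),.08,.008,.035));print(rect(P,(.591,.285),.07,.02,.04))
P=cloud("top",r.grab_frame("top")[1]);print(rect(P,(.591,.285),.07,.02,.04));print("B",rect(P,(.368,-.234),.075,.015,.05),rect(P,(.402,-.369),.06,.03,.06))
E
```

```text
(200, 'mid', array([407.4, 369.3]), 'mean', array([409.8, 366.3,  20.3]), 'size', array([124.5,  27.4]), 'ang', -84.5, 'z90', np.float64(25.8))
(322, 'mid', array([590.6, 323.6]), 'mean', array([591.7, 310.6,  28.8]), 'size', array([110.4,  61.6]), 'ang', -0.1, 'z90', np.float64(31.9))
(313, 'mid', array([591.4, 324.6]), 'mean', array([590.8, 310.7,  29. ]), 'size', array([108.8,  59.6]), 'ang', 0.2, 'z90', np.float64(33.3))
B (314, 'mid', array([ 367.5, -232.8]), 'mean', array([ 367.1, -232.9,   24. ]), 'size', array([110.5,  30.6]), 'ang', 48.8, 'z90', np.float64(27.8)) (51, 'mid', array([ 401.7, -368.1]), 'mean', array([ 401.4, -367.1,   40.7]), 'size', array([24.8, 20.1]), 'ang', 89.0, 'z90', np.float64(45.5))
```

View pics/s1.png

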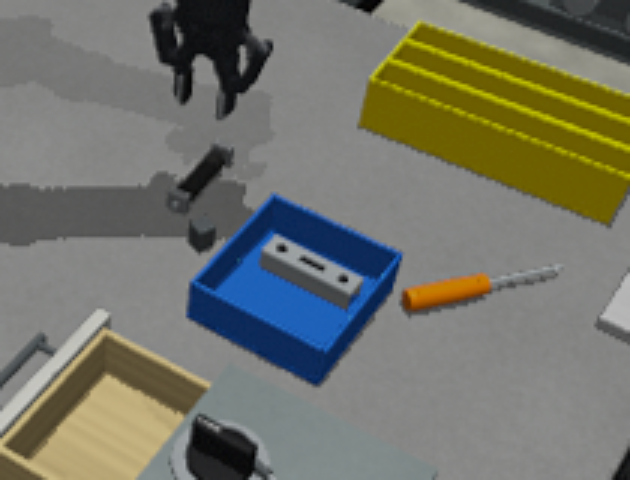

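The bracket (310,268 in the crop) lies in the bin and the roller (200,178) hasn't moved, so I'll grasp the roller.

>>> servo_tool(
  commands=[
    [[0.004,0.004,0.12],[0,0,0]],
    [[0.004,0.004,0.24],[0,0,0]],
    [[0.004,0.004,0.32],[0,0,0]],
    [[0.004,0.004,0.38],[0,0,0]],
    [[0.004,0.004,0.43],[0,0,0]],
    [[0.004,0.004,0.43],[0,0,0]],
    [[0.004,0.004,0.43],[0,0,0]],
  ],
)

```text
clock: 9.2
tcp_pos: [0.4083, 0.3682, 0.0229]
orientation: [-2.142, -2.298, -0.001]
contact_force: [-0.3, -0.0, 0.9]
grip_width: 0.0425
gripper_force: 0.0
```

>>> servo_tool(
  commands=[
    [[0,0,0],[0,0,0]],
    [[0,0,0],[0,0,0]],
    [[0,0,0],[0,0,0]],
    [[0,0,0],[0,0,0]],
    [[0,0,0],[0,0,0]],
    [[0,0,0],[0,0,0]],
  ],
  claw=1,
)

```text
clock: 9.8
tcp_pos: [0.4085, 0.3686, 0.0237]
orientation: [-2.142, -2.298, -0.003]
contact_force: [-1.0, 0.1, 6.6]
grip_width: 0.0221
gripper_force: 49.0
```

```bash
python3 - <<'E'
from h import *
T=(595.3,-271)
plan([[(408,368,230,94),(430,150,230,60)],[(490,-80,230,30)],[(*T,200,-7)],[(*T,29,-7)]],(408,368,23),94)
print(r.get_obs()["grip_width"])
# gear from tray
plan([[(*T,140,-7)],[(402,-368.5,140,50)],[(402,-368.5,39,50)]],(*T,29),-7)
E
```

```text
0 ([0.0, 0.0, -0.828], [0.0, 0.0, 0.0], 5) ([-0.876, 0.027, -0.828], [0.0, 0.0, 0.378], 7) 
1 ([-0.677, 0.668, -0.0], [0.0, 0.0, 0.333], 5) 
2 ([-0.017, 0.872, 0.12], [0.0, 0.0, 0.411], 5) 
3 ([0.0, 0.0, 0.684], [0.0, 0.0, 0.0], 4) 
0.022143939937212587
0 ([0.0, 0.0, -0.444], [0.0, 0.0, 0.0], 3) 
1 ([-0.72, 0.481, -0.0], [0.0, 0.0, -0.633], 7) 
2 ([-0.0, 0.0, 0.404], [0.0, 0.0, -0.0], 3)
```

>>> servo_tool(
  commands=[
    [[0,0,-0.1],[0,0,0]],
    [[0,0,-0.25],[0,0,0]],
    [[0,0,-0.42],[0,0,0]],
    [[0,0,-0.6],[0,0,0]],
    [[0,0,-0.76],[0,0,0]],
    [[0,0,-0.828],[0,0,0]],
    [[-0.15,0.005,-0.828],[0,0,0.063]],
    [[-0.3,0.01,-0.828],[0,0,0.126]],
    [[-0.45,0.015,-0.828],[0,0,0.189]],
    [[-0.6,0.02,-0.828],[0,0,0.252]],
    [[-0.75,0.025,-0.828],[0,0,0.315]],
    [[-0.876,0.027,-0.828],[0,0,0.378]],
  ],
)

```text
clock: 11.0
tcp_pos: [0.4298, 0.1479, 0.2298]
orientation: [-2.724, -1.564, -0.001]
contact_force: [0.6, -0.3, -1.0]
grip_width: 0.0221
gripper_force: 49.3
```

>>> servo_tool(
  commands=[
    [[-0.113,0.111,0],[0,0,0.055]],
    [[-0.226,0.222,0],[0,0,0.11]],
    [[-0.339,0.333,0],[0,0,0.165]],
    [[-0.451,0.444,0],[0,0,0.22]],
    [[-0.564,0.555,0],[0,0,0.275]],
    [[-0.677,0.668,0],[0,0,0.333]],
    [[-0.677,0.668,0],[0,0,0.333]],
  ],
)

```text
clock: 11.7
tcp_pos: [0.4905, -0.0857, 0.2304]
orientation: [3.035, 0.798, 0.002]
contact_force: [-0.7, -0.7, -0.3]
grip_width: 0.0222
gripper_force: 49.4
```

>>> servo_tool(
  commands=[
    [[0,0.145,0.02],[0,0,0.068]],
    [[-0.006,0.29,0.04],[0,0,0.136]],
    [[-0.008,0.435,0.06],[0,0,0.204]],
    [[-0.011,0.58,0.08],[0,0,0.272]],
    [[-0.014,0.725,0.1],[0,0,0.34]],
    [[-0.017,0.872,0.12],[0,0,0.411]],
    [[-0.017,0.872,0.12],[0,0,0.411]],
    [[-0.017,0.872,0.12],[0,0,0.411]],
  ],
)

```text
clock: 12.5
tcp_pos: [0.5953, -0.2709, 0.1991]
orientation: [-3.136, 0.19, 0.002]
contact_force: [-0.4, 0.0, -0.3]
grip_width: 0.0218
gripper_force: 49.5
```

>>> servo_tool(
  commands=[
    [[0,0,0.16],[0,0,0]],
    [[0,0,0.32],[0,0,0]],
    [[0,0,0.44],[0,0,0]],
    [[0,0,0.54],[0,0,0]],
    [[0,0,0.6],[0,0,0]],
    [[0,0,0.64],[0,0,0]],
    [[0,0,0.68],[0,0,0]],
    [[0,0,0.68],[0,0,0]],
    [[0,0,0.68],[0,0,0]],
  ],
)

```text
clock: 13.4
tcp_pos: [0.596, -0.271, 0.0303]
orientation: [3.136, -0.19, 0.002]
contact_force: [0.0, -0.1, -1.4]
grip_width: 0.0222
gripper_force: 49.6
```

>>> servo_tool(
  commands=[
    [[0,0,0],[0,0,0]],
    [[0,0,0],[0,0,0]],
    [[0,0,0],[0,0,0]],
    [[0,0,0],[0,0,0]],
  ],
  claw=0.5,
)

```text
clock: 13.8
tcp_pos: [0.5956, -0.2709, 0.0298]
orientation: [3.136, -0.19, 0.0]
contact_force: [0.6, -0.0, 0.3]
grip_width: 0.0427
gripper_force: 0.0
```

>>> servo_tool(
  commands=[
    [[0,0,-0.1],[0,0,0]],
    [[0,0,-0.2],[0,0,0]],
    [[0,0,-0.32],[0,0,0]],
    [[0,0,-0.444],[0,0,0]],
    [[0,0,-0.444],[0,0,0]],
    [[-0.72,0.481,-0.444],[0,0,-0.633]],
    [[-0.72,0.481,-0.444],[0,0,-0.633]],
    [[-0.72,0.481,-0.444],[0,0,-0.633]],
    [[-0.72,0.481,-0.444],[0,0,-0.633]],
    [[-0.72,0.481,-0.444],[0,0,-0.633]],
    [[-0.72,0.481,-0.444],[0,0,-0.633]],
    [[-0.72,0.481,-0.444],[0,0,-0.633]],
    [[-0.72,0.481,-0.444],[0,0,-0.633]],
    [[-0.72,0.481,-0.444],[0,0,-0.633]],
  ],
)

```text
clock: 15.2
tcp_pos: [0.4022, -0.3683, 0.1403]
orientation: [-2.848, -1.324, -0.0]
contact_force: [-0.2, -0.6, 0.0]
grip_width: 0.0428
gripper_force: 0.0
```

```bash
python3 - <<'E'
from h import *
im,D=r.grab_frame("scene");cv2.imwrite("pics/s2.png",cv2.resize(im[:,:,::-1],(800,600)))
P=cloud("scene",D)
print("roller",rect(P,(.595,-.271),.068,.012,.04),"br",rect(P,(.368,-.234),.075,.015,.05),"hub",rect(P,(.402,-.369),.04,.03,.06))
E
```

```text
roller (653, 'mid', array([ 598.1, -268.6]), 'mean', array([ 601.8, -269.6,   26.9]), 'size', array([133.7, 112.8]), 'ang', -68.0, 'z90', np.float64(32.7)) br (478, 'mid', array([ 368.1, -234.2]), 'mean', array([ 370.1, -235.6,   23.9]), 'size', array([109.1,  32.7]), 'ang', 48.2, 'z90', np.float64(26.6)) hub (109, 'mid', array([ 402.3, -370.1]), 'mean', array([ 404.4, -370.4,   40.4]), 'size', array([24.8, 24.5]), 'ang', 34.0, 'z90', np.float64(43.7))
```

View pics/s2.png

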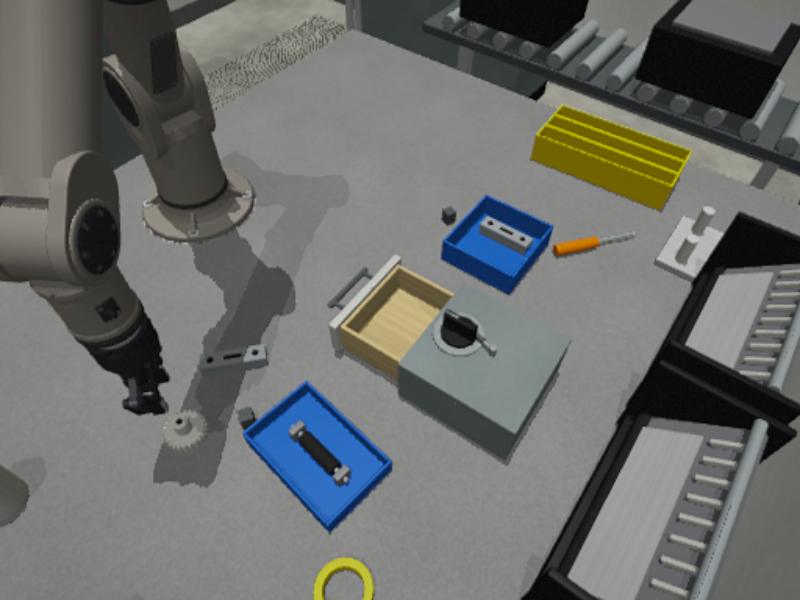

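```bash
python3 - <<'E'
from h import *
G=(402.5,-369);F=(555,-15)
plan([[(*G,40,50)],[(*G,200,50),(470,-190,200,50)],[(*F,180,50),(*F,64,50)],[(*F,200,50),(462,-125,200,50)],[(368,-233.5,150,48.5+0),(368,-233.5,25,48.5)]],(402,-368.5,140),50)
E
```

```text
0 ([-0.0, 0.003, 0.4], [0.0, 0.0, 0.0], 3) 
1 ([-0.0, -0.0, -0.64], [0.0, 0.0, 0.0], 4) ([0.722, -0.254, -0.64], [0.0, 0.0, 0.0], 5) 
2 ([0.755, -0.189, 0.08], [0.0, 0.0, 0.0], 4) ([0.755, -0.189, 0.544], [0.0, 0.0, 0.0], 5) 
3 ([-0.0, -0.0, -0.544], [0.0, 0.0, 0.0], 3) ([-0.577, -0.002, -0.544], [0.0, 0.0, 0.0], 4) 
4 ([-0.574, -0.009, 0.2], [0.0, 0.0, 0.017], 4) ([-0.574, -0.009, 0.7], [0.0, 0.0, 0.017], 5)
```

>>> servo_tool(
  commands=[
    [[0,0,0.12],[0,0,0]],
    [[0,0,0.24],[0,0,0]],
    [[0,0,0.32],[0,0,0]],
    [[0,0,0.36],[0,0,0]],
    [[0,0,0.4],[0,0,0]],
    [[0,0,0.4],[0,0,0]],
    [[0,0,0.4],[0,0,0]],
  ],
)

```text
clock: 15.95
tcp_pos: [0.4026, -0.3687, 0.041]
orientation: [2.847, 1.327, 0.0]
contact_force: [0.4, 0.2, -0.2]
grip_width: 0.0425
gripper_force: 0.0
```

>>> servo_tool(
  commands=[
    [[0,0,0],[0,0,0]],
    [[0,0,0],[0,0,0]],
    [[0,0,0],[0,0,0]],
    [[0,0,0],[0,0,0]],
    [[0,0,0],[0,0,0]],
    [[0,0,0],[0,0,0]],
  ],
  claw=1,
)

```text
clock: 16.55
tcp_pos: [0.4029, -0.3689, 0.0416]
orientation: [2.846, 1.327, 0.002]
contact_force: [-0.7, 1.6, 6.6]
grip_width: 0.0245
gripper_force: 48.9
```

>>> servo_tool(
  commands=[
    [[0,0,-0.1],[0,0,0]],
    [[0,0,-0.25],[0,0,0]],
    [[0,0,-0.4],[0,0,0]],
    [[0,0,-0.55],[0,0,0]],
    [[0,0,-0.64],[0,0,0]],
    [[0.144,-0.05,-0.64],[0,0,0]],
    [[0.288,-0.1,-0.64],[0,0,0]],
    [[0.432,-0.15,-0.64],[0,0,0]],
    [[0.576,-0.2,-0.64],[0,0,0]],
    [[0.722,-0.254,-0.64],[0,0,0]],
  ],
)

```text
clock: 17.55
tcp_pos: [0.4699, -0.1879, 0.2009]
orientation: [2.847, 1.327, 0.001]
contact_force: [0.4, -0.8, -0.2]
grip_width: 0.0243
gripper_force: 49.2
```

>>> servo_tool(
  commands=[
    [[0.15,-0.038,0],[0,0,0]],
    [[0.3,-0.076,0],[0,0,0]],
    [[0.45,-0.114,0],[0,0,0]],
    [[0.6,-0.152,0.04],[0,0,0]],
    [[0.755,-0.189,0.08],[0,0,0]],
    [[0.755,-0.189,0.08],[0,0,0]],
    [[0.755,-0.189,0.08],[0,0,0]],
    [[0.755,-0.189,0.2],[0,0,0]],
    [[0.755,-0.189,0.32],[0,0,0]],
    [[0.755,-0.189,0.42],[0,0,0]],
    [[0.755,-0.189,0.49],[0,0,0]],
    [[0.755,-0.189,0.54],[0,0,0]],
    [[0.755,-0.189,0.54],[0,0,0]],
    [[0.755,-0.189,0.54],[0,0,0]],
  ],
)

```text
clock: 18.95
tcp_pos: [0.555, -0.0151, 0.0663]
orientation: [2.847, 1.326, 0.001]
contact_force: [0.9, 0.2, -0.8]
grip_width: 0.0239
gripper_force: 49.4
```

>>> servo_tool(
  commands=[
    [[0,0,0],[0,0,0]],
    [[0,0,0],[0,0,0]],
    [[0,0,0],[0,0,0]],
    [[0,0,0],[0,0,0]],
  ],
  claw=0.5,
)

```text
clock: 19.35
tcp_pos: [0.5549, -0.0142, 0.0659]
orientation: [2.847, 1.328, 0.001]
contact_force: [0.1, 0.1, -0.1]
grip_width: 0.0426
gripper_force: 0.0
```

>>> servo_tool(
  commands=[
    [[0,0,-0.1],[0,0,0]],
    [[0,0,-0.25],[0,0,0]],
    [[0,0,-0.42],[0,0,0]],
    [[0,0,-0.54],[0,0,0]],
    [[0,0,-0.54],[0,0,0]],
    [[-0.19,0,-0.54],[0,0,0]],
    [[-0.38,0,-0.54],[0,0,0]],
    [[-0.577,0,-0.54],[0,0,0]],
    [[-0.577,0,-0.54],[0,0,0]],
    [[-0.577,0,-0.54],[0,0,0]],
  ],
)

```text
clock: 20.35
tcp_pos: [0.4612, -0.1254, 0.2002]
orientation: [-2.848, -1.324, -0.0]
contact_force: [0.8, -0.6, 0.8]
grip_width: 0.0428
gripper_force: 0.0
```

```bash
python3 - <<'E'
from h import *
Ds={}
for c in("scene","top"):
    im,D=r.grab_frame(c);P=cloud(c,D)
    if c=="scene":cv2.imwrite("pics/s3.png",cv2.resize(im[150:330,130:400,::-1],None,fx=2.8,fy=2.8))
    print(c,"hub",rect(P,(.555,-.015),.04,.05,.075),"br",rect(P,(.368,-.234),.075,.015,.04))
o=r.get_obs();print(o["tcp_pos"])
E
```

```text
scene hub (82, 'mid', array([554.3, -16.4]), 'mean', array([555.5, -18.3,  61.3]), 'size', array([26.2, 21.9]), 'ang', -52.8, 'z90', np.float64(65.0)) br (481, 'mid', array([ 368.4, -234.6]), 'mean', array([ 369.7, -236.2,   24. ]), 'size', array([108.9,  32.8]), 'ang', 48.2, 'z90', np.float64(26.4))
top hub (53, 'mid', array([553.7, -15.2]), 'mean', array([553.4, -14.3,  62.1]), 'size', array([24.8, 22.9]), 'ang', -0.9, 'z90', np.float64(65.8)) br (184, 'mid', array([ 354. , -248.3]), 'mean', array([ 352., -251.,   24.]), 'size', array([69. , 31.4]), 'ang', 49.8, 'z90', np.float64(27.8))
[ 0.46266936 -0.12386477  0.20029269]
```

View pics/s3.png

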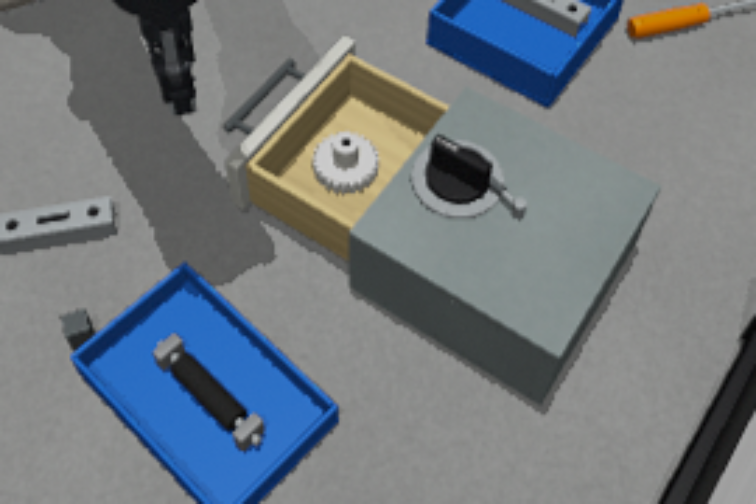

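Gear sits in the drawer at (346,160), with the bracket at (50,220). Next is the second bracket.

```bash
python3 - <<'E'
from h import *
X=(368,-233.5);B=(592,238)
plan([[(*X,220,48.5),(440,-40,220,48.5)],[(500,180,220,20)],[(*B,180,1),(*B,31,1)],[(*B,200,1),(480,80,200,20)]],(*X,25),48.5)
E
```

```text
0 ([0.0, 0.0, -0.78], [0.0, 0.0, 0.0], 4) ([0.771, -0.297, -0.78], [0.0, 0.0, 0.0], 6) 
1 ([0.818, -0.404, 0.0], [0.0, 0.0, 0.317], 5) 
2 ([0.425, -0.092, 0.16], [0.0, 0.0, 0.211], 3) ([0.425, -0.092, 0.756], [0.0, 0.0, 0.211], 5) 
3 ([0.0, 0.0, -0.676], [0.0, 0.0, -0.0], 4) ([-0.459, 0.624, -0.676], [0.0, 0.0, -0.211], 6)
```

>>> servo_tool(
  commands=[
    [[-0.19,-0.003,0.06],[0,0,0]],
    [[-0.38,-0.006,0.13],[0,0,0]],
    [[-0.574,-0.009,0.2],[0,0,0.017]],
    [[-0.574,-0.009,0.3],[0,0,0.017]],
    [[-0.574,-0.009,0.45],[0,0,0.017]],
    [[-0.574,-0.009,0.45],[0,0,0.017]],
    [[-0.574,-0.009,0.56],[0,0,0.017]],
    [[-0.574,-0.009,0.64],[0,0,0.017]],
    [[-0.574,-0.009,0.7],[0,0,0.017]],
    [[-0.574,-0.009,0.7],[0,0,0.017]],
    [[-0.574,-0.009,0.7],[0,0,0.017]],
  ],
)

```text
clock: 21.55
tcp_pos: [0.3692, -0.2332, 0.0264]
orientation: [2.863, 1.292, 0.001]
contact_force: [0.4, -0.0, 0.3]
grip_width: 0.0425
gripper_force: 0.0
```

>>> servo_tool(
  commands=[
    [[0,0,0],[0,0,0]],
    [[0,0,0],[0,0,0]],
    [[0,0,0],[0,0,0]],
    [[0,0,0],[0,0,0]],
    [[0,0,0],[0,0,0]],
    [[0,0,0],[0,0,0]],
  ],
  claw=1,
)

```text
clock: 22.15
tcp_pos: [0.3693, -0.2334, 0.0269]
orientation: [2.863, 1.29, 0.003]
contact_force: [0.3, 0.6, 6.3]
grip_width: 0.0291
gripper_force: 49.4
```

>>> servo_tool(
  commands=[
    [[0,0,-0.1],[0,0,0]],
    [[0,0,-0.25],[0,0,0]],
    [[0,0,-0.42],[0,0,0]],
    [[0,0,-0.6],[0,0,0]],
    [[0,0,-0.78],[0,0,0]],
    [[0.13,-0.05,-0.78],[0,0,0]],
    [[0.26,-0.1,-0.78],[0,0,0]],
    [[0.39,-0.15,-0.78],[0,0,0]],
    [[0.52,-0.2,-0.78],[0,0,0]],
    [[0.65,-0.25,-0.78],[0,0,0]],
    [[0.771,-0.297,-0.78],[0,0,0]],
  ],
)

```text
clock: 23.25
tcp_pos: [0.4404, -0.0382, 0.2214]
orientation: [-2.864, -1.29, -0.002]
contact_force: [-0.4, -0.5, -1.2]
grip_width: 0.029
gripper_force: 50.3
```

>>> servo_tool(
  commands=[
    [[0.136,-0.067,0],[0,0,0.053]],
    [[0.272,-0.134,0],[0,0,0.106]],
    [[0.408,-0.201,0],[0,0,0.159]],
    [[0.544,-0.268,0],[0,0,0.212]],
    [[0.68,-0.336,0],[0,0,0.265]],
    [[0.818,-0.404,0],[0,0,0.317]],
  ],
)

```text
clock: 23.85
tcp_pos: [0.5001, 0.1818, 0.2215]
orientation: [-3.094, -0.539, -0.001]
contact_force: [1.6, 0.5, -0.9]
grip_width: 0.0292
gripper_force: 50.2
```

>>> servo_tool(
  commands=[
    [[0.14,-0.03,0.05],[0,0,0.07]],
    [[0.28,-0.06,0.1],[0,0,0.14]],
    [[0.425,-0.092,0.16],[0,0,0.211]],
    [[0.425,-0.092,0.16],[0,0,0.211]],
    [[0.425,-0.092,0.16],[0,0,0.211]],
    [[0.425,-0.092,0.3],[0,0,0.211]],
    [[0.425,-0.092,0.45],[0,0,0.211]],
    [[0.425,-0.092,0.56],[0,0,0.211]],
    [[0.425,-0.092,0.65],[0,0,0.211]],
    [[0.425,-0.092,0.71],[0,0,0.211]],
    [[0.425,-0.092,0.75],[0,0,0.211]],
    [[0.425,-0.092,0.75],[0,0,0.211]],
    [[0.425,-0.092,0.75],[0,0,0.211]],
  ],
)

```text
clock: 25.15
tcp_pos: [0.5927, 0.2382, 0.0342]
orientation: [-3.141, -0.026, -0.002]
contact_force: [-0.2, 0.8, -0.8]
grip_width: 0.029
gripper_force: 50.2
```

>>> servo_tool(
  commands=[
    [[0,0,0],[0,0,0]],
    [[0,0,0],[0,0,0]],
    [[0,0,0],[0,0,0]],
    [[0,0,0],[0,0,0]],
  ],
  claw=0.5,
)

```text
clock: 25.55
tcp_pos: [0.5924, 0.2383, 0.0334]
orientation: [-3.141, -0.027, -0.001]
contact_force: [-0.2, -0.1, 0.5]
grip_width: 0.0428
gripper_force: 0.0
```

>>> servo_tool(
  commands=[
    [[0,0,-0.1],[0,0,0]],
    [[0,0,-0.25],[0,0,0]],
    [[0,0,-0.42],[0,0,0]],
    [[0,0,-0.6],[0,0,0]],
    [[0,0,-0.674],[0,0,0]],
    [[0,0,-0.674],[0,0,0]],
    [[-0.459,0.624,-0.674],[0,0,-0.211]],
    [[-0.459,0.624,-0.674],[0,0,-0.211]],
    [[-0.459,0.624,-0.674],[0,0,-0.211]],
    [[-0.459,0.624,-0.674],[0,0,-0.211]],
    [[-0.459,0.624,-0.674],[0,0,-0.211]],
    [[-0.459,0.624,-0.674],[0,0,-0.211]],
  ],
)

```text
clock: 26.75
tcp_pos: [0.4792, 0.0797, 0.201]
orientation: [-3.094, -0.542, 0.002]
contact_force: [0.3, -0.2, -0.1]
grip_width: 0.0423
gripper_force: 0.0
```

```bash
python3 - <<'E'
from h import *
plan([[(452,-88,200,2.3),(452,-88,84,2.3)]],(480,80,200),20)
im,D=r.grab_frame("scene");cv2.imwrite("pics/s4.png",cv2.resize(im[60:260,180:430,::-1],None,fx=2.8,fy=2.8))
P=cloud("scene",D)
q=P[(abs(P[:,1]+.088)<.012)&(P[:,0]<.53)&(P[:,2]>.06)&(P[:,2]<.1)]
print(np.round(q[:,[0,2]][np.argsort(q[:,0])][::6]*1000).tolist())
print("bin",rect(P,(.591,.274),.07,.02,.037))
E
```

```text
0 ([-0.335, 0.593, 0.0], [0.0, 0.0, 0.197], 4) ([-0.335, 0.593, 0.464], [0.0, 0.0, 0.197], 5) 
[[487.0, 86.0], [490.0, 86.0], [492.0, 86.0], [494.0, 86.0], [496.0, 85.0], [498.0, 86.0], [499.0, 84.0], [500.0, 85.0], [501.0, 79.0], [502.0, 77.0], [504.0, 77.0], [506.0, 68.0], [506.0, 69.0], [507.0, 62.0], [508.0, 77.0], [517.0, 78.0], [526.0, 75.0]]
bin (603, 'mid', array([590.6, 273.1]), 'mean', array([591.6, 270. ,  28.6]), 'size', array([111.6, 104.6]), 'ang', -0.2, 'z90', np.float64(31.4))
```

View pics/s4.png

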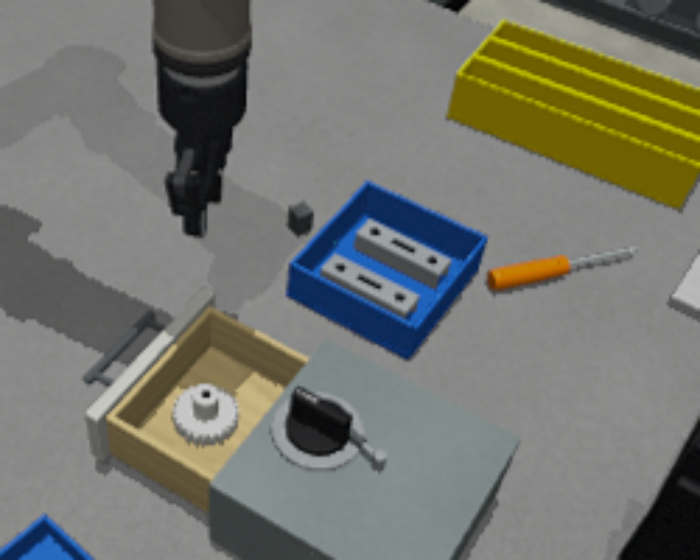

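Both brackets lie in the bin at (403,248) and (370,285), and the gear is in the drawer. Now I'll push the drawer's front panel beside the handle.

>>> servo_tool(
  commands=[
    [[-0.084,0.148,0],[0,0,0.05]],
    [[-0.168,0.296,0],[0,0,0.1]],
    [[-0.251,0.445,0],[0,0,0.15]],
    [[-0.335,0.593,0],[0,0,0.197]],
    [[-0.335,0.593,0],[0,0,0.197]],
    [[-0.335,0.593,0],[0,0,0.197]],
    [[-0.335,0.593,0.15],[0,0,0.197]],
    [[-0.335,0.593,0.3],[0,0,0.197]],
    [[-0.335,0.593,0.4],[0,0,0.197]],
    [[-0.335,0.593,0.464],[0,0,0.197]],
    [[-0.335,0.593,0.464],[0,0,0.197]],
    [[-0.335,0.593,0.464],[0,0,0.197]],
  ],
  claw=1,
)

```text
clock: 28.0
tcp_pos: [0.4526, -0.0865, 0.0854]
orientation: [-3.141, -0.065, 0.001]
contact_force: [0.0, -0.2, 1.2]
grip_width: 0.0
gripper_force: 0.0
```

>>> servo_tool(
  commands=[
    [[0.03,0,0],[0,0,0]],
    [[0.06,0,0],[0,0,0]],
    [[0.09,0,0],[0,0,0]],
    [[0.12,0,0],[0,0,0]],
    [[0.15,0,0],[0,0,0]],
    [[0.18,0,0],[0,0,0]],
    [[0.21,0,0],[0,0,0]],
    [[0.24,0,0],[0,0,0]],
    [[0.27,0,0],[0,0,0]],
    [[0.3,0,0],[0,0,0]],
    [[0.33,0,0],[0,0,0]],
    [[0.36,0,0],[0,0,0]],
    [[0.39,0,0],[0,0,0]],
    [[0.42,0,0],[0,0,0]],
    [[0.45,0,0],[0,0,0]],
    [[0.48,0,0],[0,0,0]],
    [[0.5,0,0],[0,0,0]],
    [[0.52,0,0],[0,0,0]],
  ],
)

```text
clock: 29.8
tcp_pos: [0.5822, -0.0826, 0.0855]
orientation: [-3.141, -0.061, 0.0]
contact_force: [-1.7, 0.5, 0.7]
grip_width: 0.0
gripper_force: 0.6
```

>>> servo_tool(
  commands=[
    [[0.02,0,0],[0,0,0]],
    [[0.04,0,0],[0,0,0]],
    [[0.06,0,0],[0,0,0]],
    [[0.08,0,0],[0,0,0]],
    [[0.1,0,0],[0,0,0]],
    [[0.1,0,0],[0,0,0]],
  ],
)

```text
clock: 30.4
tcp_pos: [0.6039, -0.0819, 0.085]
orientation: [-3.14, -0.06, 0.011]
contact_force: [-9.8, 0.9, 6.5]
grip_width: 0.0003
gripper_force: 5.1
```

>>> servo_tool(
  commands=[
    [[0.01,0,0],[0,0,0]],
    [[0.02,0,0],[0,0,0]],
    [[0.02,0,0],[0,0,0]],
  ],
)

```text
clock: 30.7
tcp_pos: [0.6041, -0.0821, 0.0843]
orientation: [-3.138, -0.058, 0.025]
contact_force: [-23.7, 1.7, 16.6]
grip_width: -0.0005
gripper_force: 11.8
```

```bash
python3 - <<'E'
from h import *
for c in("scene","top"):
    im,D=r.grab_frame(c);P=cloud(c,D)
    if c=="scene":cv2.imwrite("pics/s5.png",cv2.resize(im[150:310,200:420,::-1],None,fx=3,fy=3))
    print(c,"handle",rect(P,(.58,-.014),.06,.05,.075,0,.60),"knob",rect(P,(.675,-.01),.05,.135,.16))
E
```

```text
scene handle (21, 'mid', array([585.7,  29. ]), 'mean', array([588.4,  28.5,  64.4]), 'size', array([26.7, 10.1]), 'ang', -21.7, 'z90', np.float64(66.3)) knob (141, 'mid', array([676.5, -10.5]), 'mean', array([677.7, -12. , 142.1]), 'size', array([55.9, 15.6]), 'ang', 5.4, 'z90', np.float64(144.8))
top handle (10, 'mid', array([585.6,  34.6]), 'mean', array([589.7,  32.9,  65.3]), 'size', array([30.1,  5.8]), 'ang', -22.9, 'z90', np.float64(67.7)) knob (78, 'mid', array([675. ,  -8.5]), 'mean', array([674.5,  -8.4, 142.6]), 'size', array([54.6, 13.2]), 'ang', 3.6, 'z90', np.float64(146.1))
```

View pics/s5.png

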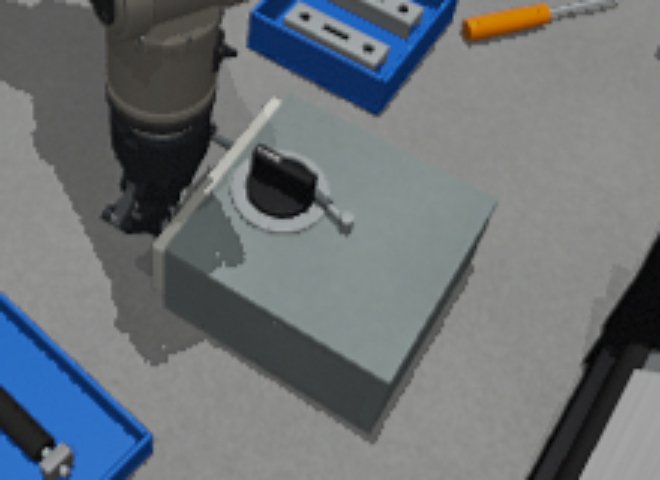

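```bash
python3 - <<'E'
from h import *
K=(675.7,-9.5)
plan([[(580,-83,84,2.3),(580,-83,230,2.3)],[(640,-40,230,92)],[(*K,200,182.4)],[(*K,139,182.4)]],(612,-81.6,84),2.3)
E
```

```text
0 ([-0.128, 0.0, 0.0], [0.0, 0.0, 0.0], 1) ([-0.128, 0.0, -0.584], [0.0, 0.0, 0.0], 3) 
1 ([0.247, -0.162, -0.0], [0.0, 0.0, -0.997], 11) 
2 ([0.117, 0.147, 0.12], [0.0, 0.0, -1.004], 11) BAD
3 ([0.0, -0.0, 0.244], [0.0, 0.0, -0.0], 2)
```

>>> servo_tool(
  commands=[
    [[-0.06,0,0],[0,0,0]],
    [[-0.128,0,0],[0,0,0]],
    [[-0.128,0,-0.15],[0,0,0]],
    [[-0.128,0,-0.35],[0,0,0]],
    [[-0.128,0,-0.55],[0,0,0]],
    [[-0.128,0,-0.584],[0,0,0]],
    [[-0.128,0,-0.584],[0,0,0]],
  ],
)

```text
clock: 31.5
tcp_pos: [0.5815, -0.083, 0.2337]
orientation: [-3.141, -0.061, -0.008]
contact_force: [-0.7, 0.1, -0.9]
grip_width: 0.0002
gripper_force: 0.0
```

>>> servo_tool(
  commands=[
    [[0.247,-0.162,0],[0,0,-0.997]],
    [[0.247,-0.162,0],[0,0,-0.997]],
    [[0.247,-0.162,0],[0,0,-0.997]],
    [[0.247,-0.162,0],[0,0,-0.997]],
    [[0.247,-0.162,0],[0,0,-0.997]],
    [[0.247,-0.162,0],[0,0,-0.997]],
    [[0.247,-0.162,0],[0,0,-0.997]],
    [[0.247,-0.162,0],[0,0,-0.997]],
    [[0.247,-0.162,0],[0,0,-0.997]],
    [[0.247,-0.162,0],[0,0,-0.997]],
    [[0.247,-0.162,0],[0,0,-0.997]],
    [[0.247,-0.162,0],[0,0,-0.997]],
  ],
  claw=0.45,
)

```text
clock: 32.7
tcp_pos: [0.6392, -0.0398, 0.2293]
orientation: [-2.181, -2.258, 0.003]
contact_force: [-0.2, -0.8, 0.5]
grip_width: 0.0467
gripper_force: 0.0
```

>>> servo_tool(
  commands=[
    [[0.117,0.147,0.12],[0,0,-1]],
    [[0.117,0.147,0.12],[0,0,-1]],
    [[0.117,0.147,0.12],[0,0,-1]],
    [[0.117,0.147,0.12],[0,0,-1]],
    [[0.117,0.147,0.12],[0,0,-1]],
    [[0.117,0.147,0.12],[0,0,-1]],
    [[0.117,0.147,0.12],[0,0,-1]],
    [[0.117,0.147,0.12],[0,0,-1]],
    [[0.117,0.147,0.12],[0,0,-1]],
    [[0.117,0.147,0.12],[0,0,-1]],
    [[0.117,0.147,0.12],[0,0,-1]],
    [[0.117,0.147,0.12],[0,0,-1]],
    [[0.117,0.147,0.12],[0,0,-1]],
  ],
)

```text
clock: 34.0
tcp_pos: [0.6753, -0.0093, 0.2004]
orientation: [0.049, -3.14, -0.001]
contact_force: [-0.1, 0.1, -0.2]
grip_width: 0.047
gripper_force: 0.0
```

>>> servo_tool(
  commands=[
    [[0,0,0.06],[0,0,0]],
    [[0,0,0.12],[0,0,0]],
    [[0,0,0.17],[0,0,0]],
    [[0,0,0.21],[0,0,0]],
    [[0,0,0.244],[0,0,0]],
    [[0,0,0.244],[0,0,0]],
    [[0,0,0.244],[0,0,0]],
  ],
)

```text
clock: 34.7
tcp_pos: [0.6759, -0.0093, 0.1405]
orientation: [-0.054, 3.141, -0.0]
contact_force: [0.3, 0.1, 0.2]
grip_width: 0.0468
gripper_force: 0.0
```

>>> servo_tool(
  commands=[
    [[0,0,0],[0,0,0]],
    [[0,0,0],[0,0,0]],
    [[0,0,0],[0,0,0]],
    [[0,0,0],[0,0,0]],
    [[0,0,0],[0,0,0]],
    [[0,0,0],[0,0,0]],
    [[0,0,0],[0,0,0]],
  ],
  claw=1,
  squeeze=50,
)

```text
clock: 35.4
tcp_pos: [0.6761, -0.0095, 0.1414]
orientation: [-0.054, 3.14, -0.0]
contact_force: [-1.4, -1.0, 6.2]
grip_width: 0.0134
gripper_force: 50.0
```

>>> servo_tool(
  commands=[
    [[0,0,0],[0,0,0.06]],
    [[0,0,0],[0,0,0.12]],
    [[0,0,0],[0,0,0.18]],
    [[0,0,0],[0,0,0.24]],
    [[0,0,0],[0,0,0.3]],
    [[0,0,0],[0,0,0.36]],
    [[0,0,0],[0,0,0.42]],
    [[0,0,0],[0,0,0.48]],
    [[0,0,0],[0,0,0.54]],
    [[0,0,0],[0,0,0.6]],
    [[0,0,0],[0,0,0.66]],
    [[0,0,0],[0,0,0.72]],
    [[0,0,0],[0,0,0.76]],
    [[0,0,0],[0,0,0.8]],
    [[0,0,0],[0,0,0.8]],
    [[0,0,0],[0,0,0.8]],
    [[0,0,0],[0,0,0.8]],
  ],
)

```text
clock: 37.1
tcp_pos: [0.6767, -0.0088, 0.1414]
orientation: [1.801, 2.572, 0.003]
contact_force: [0.7, 1.1, 4.3]
grip_width: 0.0126
gripper_force: 50.1
```

>>> servo_tool(
  commands=[
    [[0,0,0],[0,0,0]],
    [[0,0,0],[0,0,0]],
    [[0,0,0],[0,0,0]],
    [[0,0,0],[0,0,0]],
    [[0,0,0],[0,0,0]],
    [[0,0,-0.12],[0,0,0]],
    [[0,0,-0.28],[0,0,0]],
    [[0,0,-0.44],[0,0,0]],
    [[0,0,-0.6],[0,0,0]],
    [[0,0,-0.6],[0,0,0]],
  ],
  claw=0.45,
)

```text
clock: 38.1
tcp_pos: [0.6787, -0.0099, 0.2974]
orientation: [1.798, 2.565, 0.011]
contact_force: [0.3, 0.1, -0.2]
grip_width: 0.047
gripper_force: 0.0
```

>>> servo_tool(
  commands=[
    [[-0.2,-0.1,0],[0,0,0]],
    [[-0.4,-0.3,0],[0,0,0]],
    [[-0.5,-0.45,0],[0,0,0]],
    [[-0.5,-0.6,0],[0,0,0]],
    [[-0.5,-0.6,0],[0,0,0]],
    [[-0.5,-0.6,0],[0,0,0]],
    [[-0.5,-0.6,0],[0,0,0]],
  ],
)

```text
clock: 38.8
tcp_pos: [0.5783, -0.1766, 0.2905]
orientation: [1.801, 2.574, 0.002]
contact_force: [-0.2, 0.8, -1.2]
grip_width: 0.047
gripper_force: 0.0
```

```bash
python3 - <<'E'
from h import *
for c in("scene","top"):
    im,D=r.grab_frame(c);P=cloud(c,D)
    cv2.imwrite(f"pics/{c}6.png",cv2.resize(im[:,:,::-1],(800,600)))
    print(c,"handle",rect(P,(.58,-.014),.06,.05,.075,0,.60),"knob",rect(P,(.675,-.01),.05,.135,.16))
    print("blkA",rect(P,(.464,.289),.04,.015,.05),"blkB",rect(P,(.465,-.292),.025,.015,.045,0,.481))
print(r.get_obs()["tcp_pos"])
E
```

```text
scene handle (179, 'mid', array([584.4, -15. ]), 'mean', array([579.7, -16.4,  65.4]), 'size', array([110.2,  30.8]), 'ang', -89.8, 'z90', np.float64(67.9)) knob (120, 'mid', array([676. , -10.4]), 'mean', array([677.1, -12.2, 142.6]), 'size', array([56.8, 14.3]), 'ang', -72.0, 'z90', np.float64(144.8))
blkA (57, 'mid', array([464. , 288.2]), 'mean', array([465.5, 285.7,  26.3]), 'size', array([23.6, 22.4]), 'ang', 71.4, 'z90', np.float64(31.1)) blkB (96, 'mid', array([ 468.1, -298.2]), 'mean', array([ 469.3, -299.2,   27.9]), 'size', array([23.2, 21.9]), 'ang', -32.4, 'z90', np.float64(31.1))
top handle (136, 'mid', array([585.1, -11.8]), 'mean', array([577.7, -11.7,  64.9]), 'size', array([107.9,  31.5]), 'ang', -88.1, 'z90', np.float64(69.1)) knob (88, 'mid', array([675.9,  -8.1]), 'mean', array([674.9,  -8.5, 142.1]), 'size', array([55.6, 15.5]), 'ang', -71.4, 'z90', np.float64(145.4))
blkA (51, 'mid', array([464. , 290.2]), 'mean', array([463.6, 289.4,  27.8]), 'size', array([22.5, 21.8]), 'ang', 67.7, 'z90', np.float64(31.7)) blkB None
[ 0.57871159 -0.17615499  0.2902713 ]
```

View pics/scene6.png

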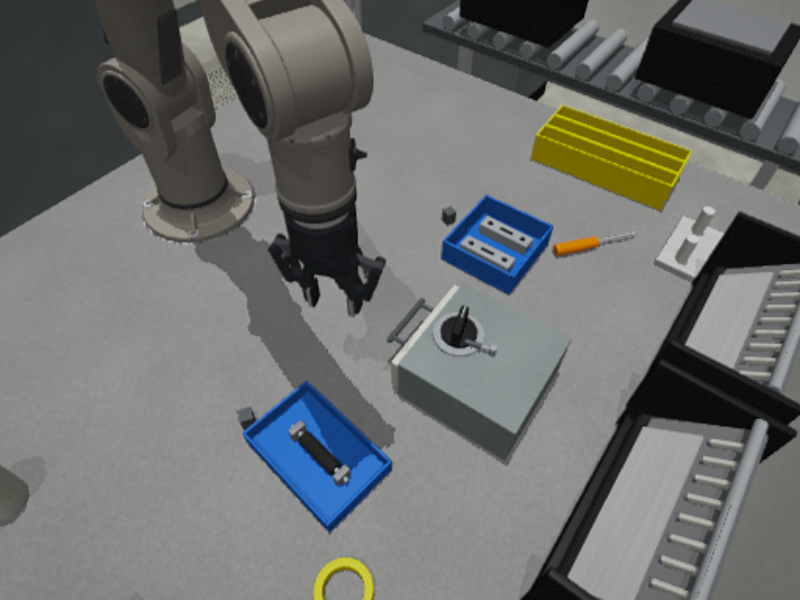

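The knob reads about 74° turned, and the panel looks flush. I'll check the drawer gap numerically before handing in.

```bash
python3 - <<'E'
from h import *
for c in("scene","top"):
    P=cloud(c,r.grab_frame(c)[1])
    a=np.radians(2.4);Q=np.c_[P[:,0]*np.cos(a)+P[:,1]*np.sin(a),-P[:,0]*np.sin(a)+P[:,1]*np.cos(a),P[:,2]]*1000
    s=(Q[:,1]>20)&(Q[:,1]<50)
    s=(Q[:,1]>-110)&(Q[:,1]<-100) if False else s
    q=Q[s&(abs(Q[:,2]-100)<4)&(Q[:,0]>550)&(Q[:,0]<900)];f=Q[s&(Q[:,2]>72)&(Q[:,2]<95)&(Q[:,0]>550)&(Q[:,0]<680)]
    print(c,"top",np.percentile(q[:,0],[.5,99.5]),"panel",np.percentile(f[:,0],[2,50,98]))
E
```

```text
scene top [625.38197478 829.18794364] panel [609.70025096 614.97222997 620.16302406]
top top [626.41452303 828.19414229] panel [609.11398022 619.57638718 654.66301482]
```

```bash
python3 -c "
from bench import r
print(r.hand_in())"
```

```text
the job is handed in; nothing more can be done
None
```

I handed the job in with the roller in the tray, both brackets in the bin, the gear in the drawer, the drawer shut, the knob at its stop and neither setting block moved; the hand-in returned no verdict.

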